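# Hold a new cast hub on the flat of a plate turntable's spindle

## Robot

A 7-joint arm with a two-finger parallel gripper is mounted at the origin on a cart in front of the work surface, level with it; the furniture and walls round the work are solid. World frame = base frame: x ahead of the robot, y to its left, z up, the work surface at z = 0. Lengths are in m, angles in degrees, forces in N, time in s.
With the tool pointing down it reaches from about 0.425 to 0.875 m from the base axis. Payload 4.7 kg.
Tool frame: the origin (TCP) lies midway between the tips of the shut fingers; the grasp point (between the pads) lies 19 mm behind it; z points along the fingers, y is the line along which they close (so a half turn about z gives the same grasp; the last joint's range is limited). The gripper opens to 87 mm and grips with 3 to 60 N. Pads are 19 mm wide; open, the fingers measure 117 mm over their backs; the gripper's body (75 mm by 190 mm) begins 51 mm behind the grasp point.
Start: joints at [-71.671, 18.392, -4.016, 83.108, 1.295, 78.541, -3.26], TCP at [0.196, 0.62, 0.223] pointing down, gripper open.
Joint ranges: [-163.93, 163.93], [-17.29, 119.83], [-79.2, 71.16], [3.27, 140.29], [-89.18, 269.18], [5.43, 117.66], [-154.24, 154.24]. Speed limits (degrees/s): [147.25, 147.25, 180, 180, 180, 180, 180].

## Interface

Orientations are given as [roll, pitch, yaw] about the fixed x, y, z axes, in that order (R = Rz(yaw) Ry(pitch) Rx(roll)).
In Python, from cell import env, viewer, boxes_of, masks_of gives the robot as it stands. The module is installed in compiled form; this text tells all that it offers.
- The arm moves only by the tool apply_moves, never from a script. Its argument "moves" is a list of rows, each a list of 7 numbers: the shift along the tool's x, y, z scaled (see below), then the turn, a rotation vector about the tool's x, y, z scaled (see below), then the opening, from 0 (shut) to 1 (fully open). A call has 1 to 20 rows; each row is the pose to reach, as a shift and turn from the pose commanded when the call began, along the tool's axes at that moment; what a row does not reach only later rows make up. The controller multiplies each number of a shift by 0.2 m and each number of a turn by 1.5 rad. A row lasts 1/10 s, in which the tool goes at most 50 mm and 8.59 degrees, less where a joint would pass 70% of its speed; a pose out of reach is approached as far as the arm can. A call with a number of a shift or a turn outside -1 to 1 is refused whole. A call with a gripper value outside its range is refused whole. The fingers move at their own pace and stop on an object; "grip_force" is the grip in N (left out, the last holds). Time passes only in rows, so rows that repeat a pose let the fingers close. It gives the time, the measured TCP pose, the force, the opening and the grip force at its end, in the units of the state.
- env.get_obs(): the state, without advancing time (a new reading comes with each control period).
- viewer.read_camera(name): name is "side" or "top"; returns the picture (384x512x3 uint8, red, green, blue); there is no depth.
- viewer.get_calibration(name): a dict with "fov_y" (degrees; the focal length in pixels is half the picture's height over the tangent of half this angle, whatever the lens; pixels are square), "cx", "cy" (the principal point, pixels), "position" and "orientation" of the camera in the world. Camera axes: x right, y up, looking along -z (the intrinsics and any distortion apply to the point x, -y, -z); pixel columns grow to the right and rows downward; lengths in m; the calibration is good to about 2 mm. A picture is of the moment at which its call begins. get_calibration takes no time and is no camera call.
- env.sign_off(): hands the job in; it is judged then, once.
Trained networks look in the newest picture that a camera, given by its name, has taken for a name from the list of things; names that differ only in an ending like _2 or _b are one class to them, and where a whole thing is asked for, a point or a joint stands for the part that bears it (a point fixed in the world has none). Each returns a list of dicts, best first, with "conf" (0 to 1); they miss things now and then, are a little off and sometimes report something else, mostly with a low value. They report only what shows in the picture. A call takes as long as a camera call.
- boxes_of(camera, target): "location" ([column, row] in pixels, amid what is visible of it).
- masks_of(camera, target): "pixels" (384x512 bool, what is visible of it) and "location" ([column, row] in pixels, amid what is visible of it).
The state is a dict: "time_s": time; "qpos": joint angles; "joint_velocities": joint speeds; "effort": joint torques, N m; "tool_pos": TCP position; "tool_rot": TCP orientation; "force": force on the tool from outside, world axes, zero at the start; "wrist_torque": the same for the moment, N m; "grip_width": finger opening in m; "grasp_force": force on a finger pad.
Only numpy, scipy, OpenCV 4.12 (cv2) and the standard library are available. Lean on these libraries where they do the work, as an engineer would, in place of code of your own. Each camera call takes 0.05 s, during which the arm holds its last target. There are 200 camera calls.

## Task

Get the new hub of the plate turntable ready for its set screw: turn the bare steel spindle until its flat faces the gap in the splash ring (where the hex key goes in), lift the orange cast hub straight up out of the open mould, and slide it onto the spindle with its screw boss on the side of the flat. Push the hub fully down against the clutch spring and finish like that, with the fingers still gripping the hub and holding it down, its screw facing the gap. Leave the other mould half, the platter, the hex key and the petri dish where they lie.

Things in the scene. Friction and masses are not known exactly. Their poses are not given: they have to be found in the camera images.
- turntable: Light grey motor housing, fixed, 190 (x) by 170 (y) mm, deck 55 mm above the bench. Origin at bench level on the spindle axis; own -x is the front (black panel with knob and red switch, 105 mm from the axis), z up. On the deck a blue-grey splash ring round the spindle, inner radius 66, outer 70, 14 mm high, with one 24 mm wide gap at the front (-x) for the hex key.
- spindle_top (a point): Centre of the tip of the spindle, 46 mm above the deck (101 mm above the bench): upright steel shaft, 14 mm diameter, with one flat milled 3 mm deep all along it (11 mm from flat to opposite side); tip edge chamfered 1.5 mm; bare for 34 mm above the clutch disc. The point turns with the spindle; its own -x points out of the flat.
- spindle (a joint): Angle of the spindle, rad, counterclockwise from above; 0 when its flat faces the ring's gap. It turns without stops, stays where left (friction 0.04 N m) and starts at 0.5 to 1.6. Two fingers closed on it across the flat are 11 mm apart, elsewhere up to 14 mm.
- clutch (a joint): How far the clutch disc is pressed down, m: 0 free, 0.006 at its stop. Steel disc of 38 mm diameter round the spindle, its top 12 mm above the deck when free; a spring lifts it with 3 N at 0, 9 N at the stop.
- hub: Orange cast hub, 42 mm high, about 60 g. Origin at the centre of its underside, z up along the bore. Lower 14 mm: round skirt, 44 mm diameter, with a square set-screw boss on its own -x side (14 mm wide, reaching 27 mm from the axis). Above it a neck, 30 mm diameter, 28 mm high, with two upright flats facing own +y and -y, 24 mm apart: grip there.
- hub_screw (a point): Outer end of the hub's brass set screw, on the boss's end face, 27 mm from the axis, 7 mm above the underside. The hub's bore is D-shaped in the skirt (15.6 mm diameter, flat 4.9 mm from the axis on the boss side, mouth 2.5 mm wider all round): it passes the spindle only with the boss on the side of the spindle's flat, within about 10 degrees. Round bore, 16.6 mm, in the neck.
- mould: Lower half of an aluminium casting mould, fixed, 92 by 92 by 26 mm, open on top. Origin at the centre of its underside. Its cavity, 12 mm deep, has the shape of the hub's skirt and boss (boss toward own -x), 1.5 mm clearance; the hub starts in it, neck standing free. Two dowel pins 8 mm high on its top at own (34, 34) and (-34, -34) mm.
- mould_top: Upper mould half lying cavity up, aluminium block 92 by 92 by 34 mm with a steel core standing 13 mm above it; loose, leave it. Origin at the centre of its underside.
- platter: Aluminium platter disc, 130 mm diameter, 6 mm thick, lying flat; loose, leave it. Origin at the centre of its underside.
- hex_key: Small dark L-shaped hex key, 5 mm thick, 95 mm long, lying on the bench; loose, leave it.
- dish: Petri dish, 93 mm diameter, 15 mm high; loose, leave it. Origin at the centre of its underside.

How it is judged:
By the outcome, as a careful person would: the job done as asked, in the order asked, and still so for the second after the job is handed in, while the arm keeps its last pose, push and grip.
It also fails if it takes over 58 s, if anything falls off the work surface, if the arm or the gripper's body presses on something with over 40 N, if the wrist force passes 120 N, or if a joint passes its speed limit or range.

## Working session

There is one attempt and no reset: what is moved stays moved. The work goes in short steps, Python scripts to look and compute and a tool call to move; the robot and the scene stay as the last step left them, time stands still between calls to the robot, and variables do not carry over. Pictures are saved under pics/ and viewed, at most 10 in all, crops included, and the job is handed in when it is done.

Besides the shell and the picture viewer there is one more tool, called after "Call:" by a JSON object that holds its "op" and its "data", one argument or row to a line. apply_moves: Moves the arm, as the interface text tells. Shifts and turns lie within -1 to 1; 1 stands for 0.2 m of shift or 1.5 rad of turn. Its arguments: {"type":"object","properties":{"moves":{"type":"array","items":{"type":"array","items":{"type":"number","minimum":-1,"maximum":1}}},"grip_force":{"type":"number"}},"required":["moves"]}

```bash
mkdir -p pics; ls; python3 - <<'E'
from cell import env, viewer, boxes_of, masks_of
import cv2,numpy as np
for c in ("side","top"):
    im=viewer.read_camera(c); cv2.imwrite(f"pics/{c}0.png",im[:,:,::-1])
    k=viewer.get_calibration(c); print(c,k)
    for t in ("turntable","spindle_top","hub","hub_screw","mould"):
        b=masks_of(c,t); print(t,[(round(x["conf"],2),np.round(x["location"],1),int(x["pixels"].sum())) for x in b[:2]])
print(env.get_obs())
E
```

```text
pics
side {'fov_y': 53.278874770921995, 'cx': 252.5741642773368, 'cy': 196.09984821525086, 'position': array([ 0.03163614, -0.60869819,  0.84184196]), 'orientation': array([ 49.89111579,   1.32003853, -36.95536141])}
turntable [(0.75, array([236.3, 194.6]), 2449), (0.15, array([300.7, 284.6]), 921)]
spindle_top [(0.63, array([236.9, 181.5]), 52)]
hub [(0.8, array([302.1, 279.5]), 210)]
hub_screw [(0.51, array([303.8, 277.8]), 245), (0.42, array([241.9, 182.8]), 44)]
mould [(0.86, array([304.2, 285.4]), 879)]
top {'fov_y': 42.315409658868184, 'cx': 256.17290449031367, 'cy': 198.29010614320234, 'position': array([0.37179649, 0.10598188, 1.4219884 ]), 'orientation': array([  8.14108881,   0.58641151, -88.52060658])}
turntable [(0.57, array([224.4, 200.4]), 4121)]
spindle_top [(0.36, array([356. , 230.3]), 824)]
hub [(0.54, array([365.5, 224. ]), 229)]
hub_screw [(0.55, array([362.3, 225.2]), 244)]
mould [(0.88, array([359.4, 227.3]), 911)]
{'time_s': 0.6, 'qpos': array([-71.67208949,  18.39031964,  -4.01847557,  83.10785985,
         1.296795  ,  78.54249817,  -3.25947722]), 'joint_velocities': array([-0.02504242,  0.06758398, -0.09056218,  0.08815457, -0.03051367,
       -0.0970466 ,  0.00574521]), 'effort': array([ 2.78390999e-04, -4.90800226e+01, -4.02552858e-01, -3.12614036e+01,
       -6.37574983e-02,  3.36931064e-02,  1.87342425e-05]), 'tool_pos': array([0.19569287, 0.61985126, 0.22260235]), 'tool_rot': array([1.79995431e+02, 3.86684590e-03, 1.62484026e+02]), 'force': array([-0.7839207 ,  0.64808581,  0.94281747]), 'wrist_torque': array([-0.0162725 , -0.03562687,  0.01782669]), 'grasp_force': 0.0, 'grip_width': 0.08712030539016992}
```

```bash
python3 - <<'E'
import cv2,numpy as np
a=cv2.imread("pics/side0.png");b=cv2.imread("pics/top0.png")
cv2.imwrite("pics/s_crop.png",cv2.resize(a[120:340,150:400],None,fx=2.7,fy=2.7,interpolation=cv2.INTER_CUBIC)[:600])
cv2.imwrite("pics/t_crop.png",cv2.resize(b[120:290,150:420],None,fx=2.9,fy=2.9,interpolation=cv2.INTER_CUBIC))
E
```

```text
(no output)
```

View pics/s_crop.png

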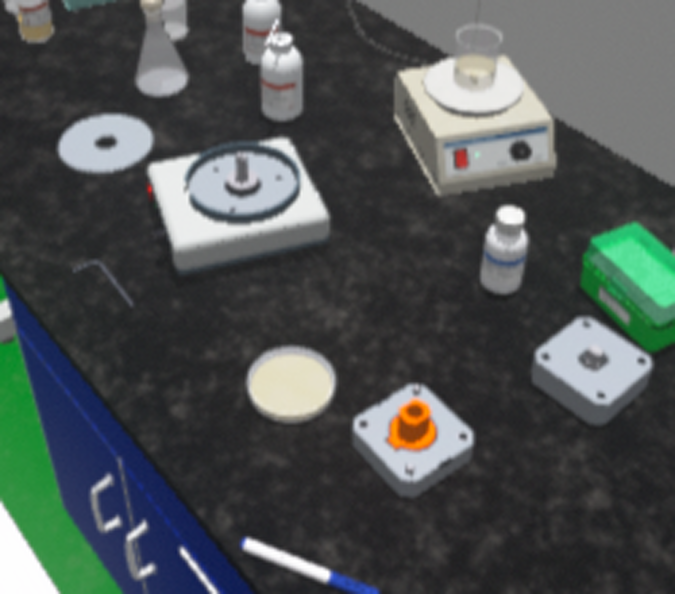

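View pics/t_crop.png

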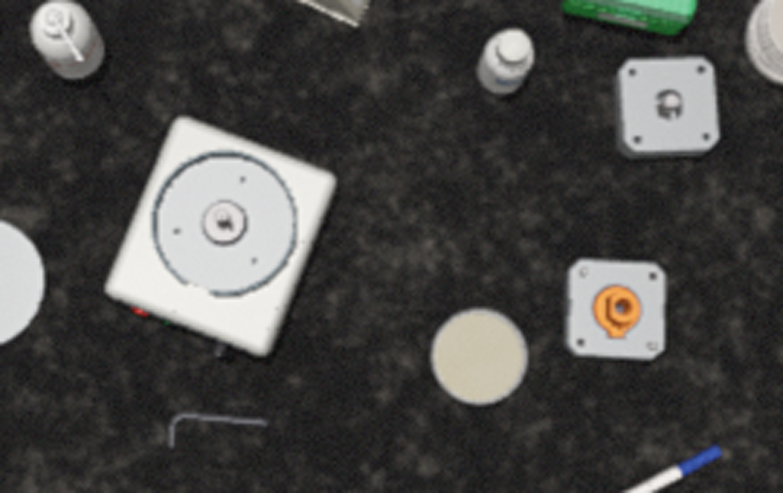

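View pics/side0.png

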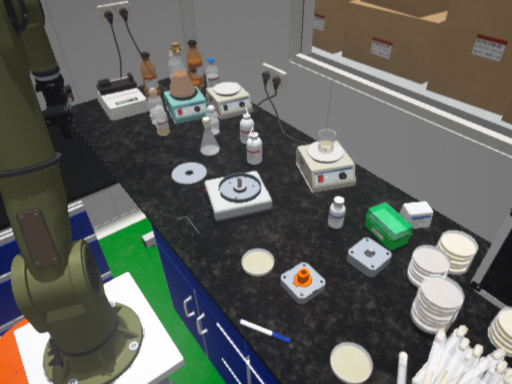

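The pictures show the turntable near top pixel (228,197), its front facing the robot and slightly left. The orange hub is near top pixel (364,227), in the mould, with the boss toward the robot (−x). Next I fit silhouettes for the poses.

```bash
cat > h.py <<'E'
import cv2,numpy as np
from scipy.spatial.transform import Rotation as R
from scipy.optimize import minimize
from cell import env,viewer,boxes_of,masks_of
K={c:viewer.get_calibration(c) for c in("side","top")}
def proj(c,P):
    k=K[c];f=192/np.tan(np.radians(k["fov_y"]/2))
    p=(np.atleast_2d(P)-k["position"])@R.from_euler("xyz",k["orientation"],degrees=True).as_matrix()
    return np.c_[k["cx"]+f*p[:,0]/-p[:,2],k["cy"]+f*p[:,1]/p[:,2]]
def unproj(c,uv,z):
    k=K[c];f=192/np.tan(np.radians(k["fov_y"]/2))
    d=R.from_euler("xyz",k["orientation"],degrees=True).apply([(uv[0]-k["cx"])/f,-(uv[1]-k["cy"])/f,-1])
    return k["position"]+d*(z-k["position"][2])/d[2]
def place(L,p):
    c,s=np.cos(p[2]),np.sin(p[2]);return L@np.array([[c,s,0],[-s,c,0],[0,0,1]])+[p[0],p[1],0]
S=4
def sil(c,parts,p):
    m=np.zeros((384*S,512*S),np.uint8)
    for L in parts:
        q=cv2.convexHull(((proj(c,place(L,p))+.5)*S-.5).astype(np.float32))
        cv2.fillConvexPoly(m,np.round(q*16).astype(np.int32),1,shift=4)
    return m>0
def fit(masks,parts,p0):
    def cost(p):
        return sum(1-(a&b).sum()/(a|b).sum() for c,m in masks.items() for a,b in[(sil(c,parts,p),m)])
    s=np.array([[0,0,0],[.01,0,0],[0,.01,0],[0,0,.15]])+p0
    r=minimize(cost,p0,method="Nelder-Mead",options=dict(initial_simplex=s,xatol=1e-4,fatol=1e-5));return r.x,r.fun
def box(x0,x1,y0,y1,z0,z1): return np.array([[x,y,z]for x in(x0,x1)for y in(y0,y1)for z in(z0,z1)])
def cyl(r,z0,z1): 
    t=np.linspace(0,2*np.pi,40);return np.r_[np.c_[r*np.cos(t),r*np.sin(t),0*t+z0],np.c_[r*np.cos(t),r*np.sin(t),0*t+z1]]
TT=[box(-.105,.085,-.085,.085,0,.055),cyl(.07,.05,.069),cyl(.007,.05,.101)]
MO=[box(-.046,.046,-.046,.046,0,.026),cyl(.015,.014,.056)]
E
python3 - <<'E'
from h import *
ims={"side":cv2.imread("pics/side0.png"),"top":cv2.imread("pics/top0.png")}
def comp(c,uv):
    im=cv2.resize(ims[c],None,fx=S,fy=S,interpolation=cv2.INTER_LINEAR)
    m=(im.max(2)>105).astype(np.uint8)
    n,l,st,_=cv2.connectedComponentsWithStats(m)
    u,v=[int(x*S) for x in uv]
    k=np.bincount(l[v-30:v+30,u-30:u+30].ravel(),minlength=n);k[0]=0
    m=(l==k.argmax()).astype(np.uint8)
    cs,_=cv2.findContours(m,cv2.RETR_EXTERNAL,cv2.CHAIN_APPROX_NONE)
    return cv2.drawContours(np.zeros_like(m),cs,-1,1,-1)>0
for nm,parts,uv,z in(("tt",TT,{"top":(227.6,196.6),"side":(238,185)},.08),("mould",MO,{"top":(363.8,226.9),"side":(302,279)},.05)):
    p=unproj("top",uv["top"],z);p0=[p[0],p[1],-.38 if nm=="tt" else 0.]
    ms={c:comp(c,uv[c]) for c in uv}
    print(nm,p0,{c:m.sum()/16 for c,m in ms.items()})
    for sel in(("top",),("side",),("top","side")):
        x,f=fit({c:ms[c] for c in sel},parts,p0);print(sel,np.round(x[:2],4),round(np.degrees(x[2]),2),round(f,3))
    if nm=="tt":
        for c in("top","side"):print(c,proj(c,[x[0],x[1],.101]))
# overlay crop of spindle
o=[]
for c,(u,v) in(("top",(228,197)),("side",(239,186))):
    o.append(cv2.resize(ims[c][v-36:v+36,u-32:u+32] if 0 else ims[c][v-32:v+32,u-32:u+32],(396,396),interpolation=cv2.INTER_CUBIC))
cv2.imwrite("pics/sp.png",np.hstack(o))
E
```

```text
tt [np.float64(0.5661285893455551), np.float64(0.20293974916582336), -0.38] {'top': np.float64(4096.5), 'side': np.float64(2014.1875)}
('top',) [0.5695 0.2073] -19.88 0.041
('side',) [0.5882 0.2383] -20.29 0.242
('top', 'side') [0.5699 0.2068] -21.16 0.315
top [[225.68761177 194.06719564]]
side [[239.0952387  177.09335309]]
mould [np.float64(0.4950113957480835), np.float64(-0.1744800511953216), 0.0] {'top': np.float64(1099.9375), 'side': np.float64(1045.25)}
('top',) [ 0.5003 -0.1757] -2.02 0.049
('side',) [ 0.509 -0.166] -2.36 0.182
('top', 'side') [ 0.5005 -0.176 ] -1.44 0.274
```

View pics/sp.png

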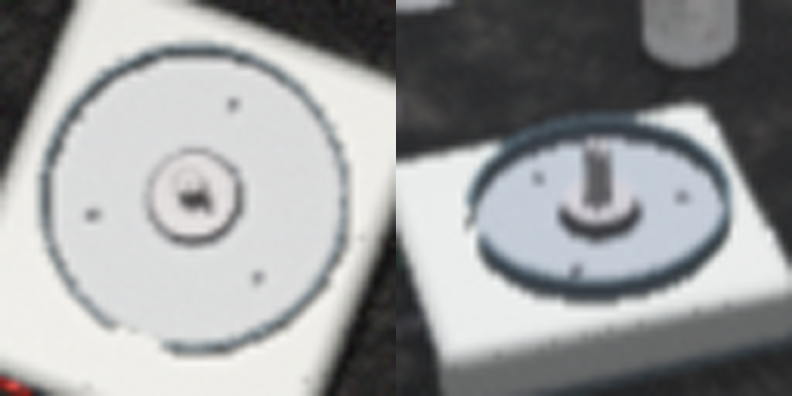

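```bash
python3 - <<'E'
from h import *
ims={"side":cv2.imread("pics/side0.png"),"top":cv2.imread("pics/top0.png")}
def comp(c,uv,th,org=False):
    im=cv2.resize(ims[c],None,fx=S,fy=S,interpolation=cv2.INTER_LINEAR)
    m=(im.max(2)>th).astype(np.uint8)
    if org: m=((im[...,2].astype(int)-im[...,0])>70).astype(np.uint8)
    n,l,st,_=cv2.connectedComponentsWithStats(m)
    u,v=[int(x*S) for x in uv]
    k=np.bincount(l[v-30:v+30,u-30:u+30].ravel(),minlength=n);k[0]=0
    m=(l==k.argmax()).astype(np.uint8)
    cs,_=cv2.findContours(m,cv2.RETR_EXTERNAL,cv2.CHAIN_APPROX_NONE)
    return cv2.drawContours(np.zeros_like(m),cs,-1,1,-1)>0
T2=[box(-.105,.085,-.085,.085,.05,.055),cyl(.07,.055,.069)]
M2=[box(-.046,.046,-.046,.046,.023,.026),cyl(.015,.014,.056)]
HU=[cyl(.022,.014,.028),box(-.027,0,-.007,.007,.014,.028),cyl(.015,.014,.056)]
for nm,parts,p0,uv,th,o in(("tt",T2,[.57,.207,-.36],{"top":(227.6,190),"side":(242,205)},{"top":150,"side":135},0),("mould",M2,[.5,-.176,-.03],{"top":(363.8,226.9),"side":(302,279)},{"top":125,"side":125},0),("hub",HU,[.5,-.176,-.03],{"top":(363.8,226.9),"side":(302,279)},{"top":125,"side":125},1)):
    ms={c:comp(c,uv[c],th[c],o) for c in uv}
    print(nm,{c:m.sum()/16 for c,m in ms.items()})
    for sel in(("top",),("side",),("top","side")):
        x,f=fit({c:ms[c] for c in sel},parts,p0);print(sel,np.round(x[:2],4),round(np.degrees(x[2]),2),round(f,3))
    t=[]
    for c in ms:
        im=cv2.resize(ims[c],None,fx=S,fy=S,interpolation=cv2.INTER_LINEAR)
        for m,col in((ms[c],(0,0,255)),(sil(c,parts,x),(0,255,0))):
            cs,_=cv2.findContours(m.astype(np.uint8),0,1);cv2.drawContours(im,cs,-1,col,1)
        u,v=[int(a*S) for a in uv[c]];r=150 if nm=="tt" else 100
        t.append(cv2.resize(im[v-r:v+r,u-r:u+r],(290,290)))
    globals().setdefault("rows",[]).append(np.hstack(t))
cv2.imwrite("pics/ov.png",np.vstack([np.hstack(rows[:1]+[rows[1][:,:0]]),rows[2]]) if 0 else np.vstack([rows[0],rows[2]]))
print("disc",unproj("top",(227.1,195.8),.067))
for c,uv in(("side",(242,185.5)),): print(c,unproj(c,(396/2/6.19-.5+207+.5,(190+.5)/6.19-.5+154),.067))
E
```

```text
tt {'top': np.float64(3928.8125), 'side': np.float64(1792.4375)}
('top',) [0.5699 0.2059] -19.47 0.057
('side',) [0.5658 0.2059] -20.12 0.117
('top', 'side') [0.5679 0.2048] -20.11 0.175
mould {'top': np.float64(1067.0625), 'side': np.float64(1005.0)}
('top',) [ 0.4995 -0.1745] -1.44 0.031
('side',) [ 0.4988 -0.1744] -2.09 0.043
('top', 'side') [ 0.4992 -0.1745] -1.79 0.08
hub {'top': np.float64(209.5), 'side': np.float64(261.125)}
('top',) [ 0.4994 -0.1751] 1.26 0.067
('side',) [ 0.5035 -0.1704] -1.02 0.149
('top', 'side') [ 0.4989 -0.1745] 1.9 0.245
disc [0.57021024 0.20533685 0.067     ]
side [0.57182927 0.21288013 0.067     ]
```

View pics/ov.png

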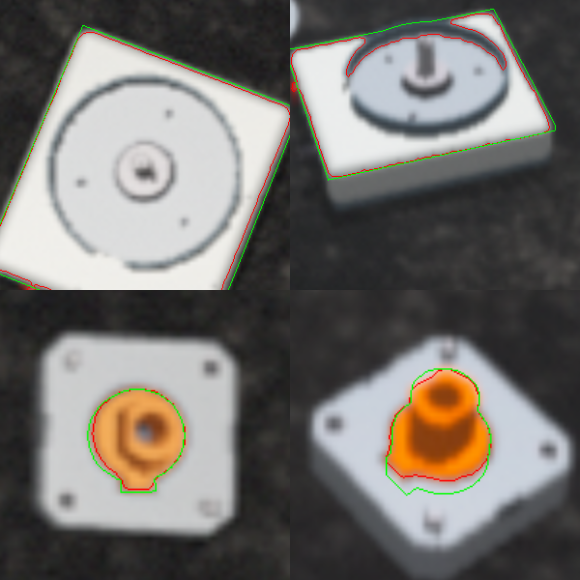

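```bash
cat > mv.py <<'E'
import sys,numpy as np
from cell import env
# usage: mv.py x y z yaw -> remaining move in tool units
o=env.get_obs();t=o["tool_rot"];p=o["tool_pos"]
print("t",round(o["time_s"],2),"pos",np.round(p,4),"rot",np.round(t,2),"q",np.round(o["qpos"],1),"F",np.round(o["force"],1),"T",np.round(o["wrist_torque"],2),"w",round(o["grip_width"],4),"gf",round(o["grasp_force"],1))
if len(sys.argv)>4:
    a=[float(x) for x in sys.argv[1:5]];d=np.array(a[:3])-p
    from scipy.spatial.transform import Rotation as R
    r=R.from_euler("xyz",t,degrees=True);g=R.from_euler("xyz",[180,0,a[3]],degrees=True)
    print(np.round(r.inv().apply(d)/.2,3),np.round((r.inv()*g).as_rotvec()/1.5,3))
E
```

Call:
{"op": "apply_moves", "data": {
  "moves": [
    [-0.8,-0.47,0,0,0,0,1],
    [-0.8,-0.47,0,0,0,0,1],
    [-0.8,-0.47,0,0,0,0,1],
    [-0.8,-0.47,0,0,0,0,1],
    [-0.8,-0.47,0,0,0,0,1],
    [-0.8,-0.47,0,0,0,0,1]
  ]
}}

```text
time_s: 1.2
tool_pos: [0.3207, 0.4816, 0.223]
tool_rot: [179.9, -0.0, 162.3]
force: [0.3, 0.7, -0.0]
grip_width: 0.0868
grasp_force: 0.0
```

Call:
{"op": "apply_moves", "data": {
  "moves": [
    [-0.8,-0.47,0,0,0,0,1],
    [-0.8,-0.47,0,0,0,0,1],
    [-0.8,-0.47,0,0,0,0,1],
    [-0.8,-0.47,0,0,0,0,1],
    [-0.8,-0.47,0,0,0,0,1],
    [-0.8,-0.47,0,0,0,0,1]
  ]
}}

```text
time_s: 1.8
tool_pos: [0.4437, 0.3455, 0.2225]
tool_rot: [180.0, -0.0, 162.5]
force: [-0.4, 1.3, -0.8]
grip_width: 0.0868
grasp_force: 0.0
```

```bash
python3 mv.py .569 .2055 .16 130
```

```text
t 1.8 pos [0.4437 0.3455 0.2225] rot [ 1.7996e+02 -5.0000e-02  1.6252e+02] q [-48.6   7.6   8.9  96.3  -1.3  76.2  33. ] F [-0.4  1.3 -0.8] T [-0.01  0.03  0.  ] w 0.0868 gf 0.0
[-0.808 -0.48   0.312] [ 0.    -0.001  0.378]
```

Call:
{"op": "apply_moves", "data": {
  "moves": [
    [-0.81,-0.48,0.31,0,0,0.38,1],
    [-0.81,-0.48,0.31,0,0,0.38,1],
    [-0.81,-0.48,0.31,0,0,0.38,1],
    [-0.81,-0.48,0.31,0,0,0.38,1],
    [-0.81,-0.48,0.31,0,0,0.38,0.5],
    [-0.81,-0.48,0.31,0,0,0.38,0.5],
    [-0.81,-0.48,0.31,0,0,0.38,0.5],
    [-0.81,-0.48,0.31,0,0,0.38,0.5]
  ]
}}

```text
time_s: 2.6
tool_pos: [0.5688, 0.2072, 0.161]
tool_rot: [179.9, -0.1, 130.1]
force: [-0.1, -0.0, -0.3]
grip_width: 0.0629
grasp_force: 0.0
```

```bash
python3 mv.py .569 .2055 .077 130; python3 - <<'E'
from h import *
o=[]
P=env.get_obs()["tool_pos"]
for c in("top","side"):
    im=viewer.read_camera(c)[:,:,::-1]; print(c,proj(c,P))
    u,v=(228,190) if c=="top" else (239,180)
    o.append(cv2.resize(im[v-40:v+40,u-40:u+40],(396,396),interpolation=cv2.INTER_CUBIC))
cv2.imwrite("pics/a1.png",np.hstack(o))
E
```

```text
t 2.6 pos [0.5688 0.2072 0.161 ] rot [ 1.7994e+02 -6.0000e-02  1.3011e+02] q [-38.3  15.3  18.8  95.2  -5.2  70.4  21.7] F [-0.1 -0.  -0.3] T [-0.07 -0.01 -0.02] w 0.0629 gf 0.0
[-0.008 -0.005  0.42 ] [ 0.001 -0.001  0.001]
top [[223.8708938  190.97350841]]
side [[237.86016614 161.72603558]]
```

View pics/a1.png

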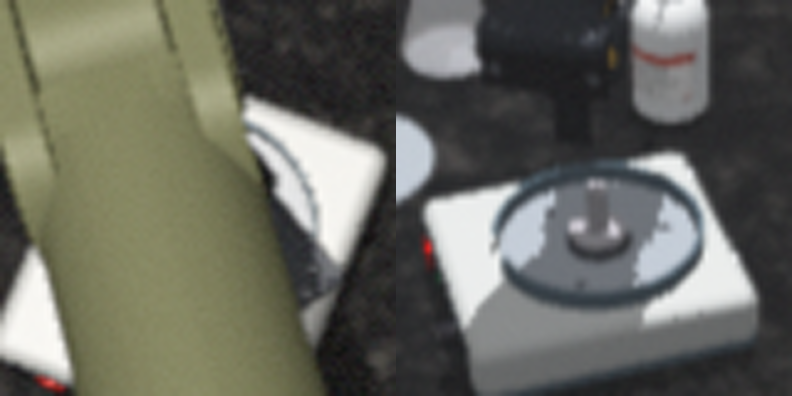

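The side view shows fingertips centred above the spindle, with its tip at about pixel (240,177), which matches the estimate. Descend and grip lightly.

Call:
{"op": "apply_moves", "data": {
  "moves": [
    [0,0,0.2,0,0,0,0.4],
    [0,0,0.3,0,0,0,0.4],
    [0,0,0.42,0,0,0,0.4],
    [0,0,0.42,0,0,0,0.4],
    [0,0,0.42,0,0,0,0.25],
    [0,0,0.42,0,0,0,0],
    [0,0,0.42,0,0,0,0],
    [0,0,0.42,0,0,0,0],
    [0,0,0.42,0,0,0,0],
    [0,0,0.42,0,0,0,0],
    [0,0,0.42,0,0,0,0]
  ],
  "grip_force": 6
}}

```text
time_s: 3.8
tool_pos: [0.5712, 0.2048, 0.078]
tool_rot: [179.8, 0.0, 129.8]
force: [3.2, 2.2, 5.2]
grip_width: 0.0128
grasp_force: 6.0
```

```bash
python3 mv.py .569 .2055 .077 130
```

```text
t 3.8 pos [0.5712 0.2048 0.078 ] rot [1.7979e+02 4.0000e-02 1.2983e+02] q [-37.5  19.7  18.3  99.9  -7.   61.3  23. ] F [3.2 2.2 5.2] T [ 0.37 -0.53 -0.03] w 0.0128 gf 6.0
[ 0.01  -0.006  0.005] [ 0.002  0.    -0.002]
```

Call:
{"op": "apply_moves", "data": {
  "moves": [
    [0,0,0,0,0,0,0.3],
    [0,0,0,0,0,0,0.3],
    [0,0,0,0,0,-0.1,0.3],
    [0,0,0,0,0,-0.2,0.3],
    [0,0,0,0,0,-0.25,0.3],
    [0,0,0,0,0,-0.25,0.3],
    [0,0,0,0,0,-0.25,0.3]
  ]
}}

```text
time_s: 4.5
tool_pos: [0.5691, 0.2033, 0.0758]
tool_rot: [-179.9, -0.1, 151.2]
force: [-0.4, 0.3, -0.5]
grip_width: 0.0264
grasp_force: 0.0
```

```bash
python3 mv.py .569 .2055 .077 151
```

```text
t 4.5 pos [0.5691 0.2033 0.0758] rot [-1.7990e+02 -6.0000e-02  1.5118e+02] q [-34.6  19.6  14.9  99.9  -5.6  61.4  43.3] F [-0.4  0.3 -0.5] T [-0.02  0.01 -0.01] w 0.0264 gf 0.0
[ 0.006  0.009 -0.006] [-0.001 -0.001  0.002]
```

Call:
{"op": "apply_moves", "data": {
  "moves": [
    [0,0,0,0,0,0,0.1],
    [0,0,0,0,0,0,0],
    [0,0,0,0,0,0,0],
    [0,0,0,0,0,0,0],
    [0,0,0,0,0,0,0]
  ]
}}

```text
time_s: 5.0
tool_pos: [0.5704, 0.2054, 0.0765]
tool_rot: [179.9, 0.0, 151.3]
force: [3.4, 3.6, -3.8]
grip_width: 0.0136
grasp_force: 6.0
```

```bash
python3 mv.py .569 .2055 .077 151
```

```text
t 5.0 pos [0.5704 0.2054 0.0765] rot [1.7987e+02 4.0000e-02 1.5134e+02] q [-34.7  19.6  14.9  99.8  -5.7  61.2  43.4] F [ 3.4  3.6 -3.8] T [ 0.87 -0.87 -0.06] w 0.0136 gf 6.0
[ 0.007 -0.003 -0.002] [0.002 0.    0.004]
```

Call:
{"op": "apply_moves", "data": {
  "moves": [
    [0,0,0,0,0,0,0.3],
    [0,0,0,0,0,0,0.3],
    [0,0.017,0,0,0,0.1,0.3],
    [0,0.017,0,0,0,0.2,0.3],
    [0,0.017,0,0,0,0.3,0.3],
    [0,0.017,0,0,0,0.4,0.3],
    [0,0.017,0,0,0,0.457,0.3],
    [0,0.017,0,0,0,0.457,0.2],
    [0,0.017,0,0,0,0.457,0.1],
    [0,0.017,0,0,0,0.457,0],
    [0,0.017,0,0,0,0.457,0],
    [0,0.017,0,0,0,0.457,0]
  ]
}}

```text
time_s: 6.2
tool_pos: [0.5708, 0.2064, 0.0766]
tool_rot: [-179.9, -0.0, 112.0]
force: [-3.7, -1.3, 3.4]
grip_width: 0.0119
grasp_force: 6.0
```

```bash
python3 mv.py .5695 .2057 .077 112
```

```text
t 6.2 pos [0.5708 0.2064 0.0766] rot [-179.91   -0.    112.04] q [-39.9  20.2  21.1  99.7  -8.1  61.6   6. ] F [-3.7 -1.3  3.4] T [-0.4   0.68 -0.03] w 0.0119 gf 6.0
[-0.001 -0.008 -0.002] [-0.001 -0.     0.001]
```

Call:
{"op": "apply_moves", "data": {
  "moves": [
    [0,-0.005,0,0,0,0,0],
    [0,-0.005,0,0,0,0,0],
    [0,-0.005,0,0,0,0,0],
    [0,-0.005,0,0,0,0,0]
  ],
  "grip_force": 25
}}

```text
time_s: 6.6
tool_pos: [0.5709, 0.2064, 0.0766]
tool_rot: [180.0, 0.0, 112.0]
force: [0.0, -0.8, -0.3]
grip_width: 0.0111
grasp_force: 25.0
```

```bash
python3 mv.py .5695 .2057 .077 112
```

```text
t 6.6 pos [0.5709 0.2064 0.0766] rot [1.7997e+02 2.0000e-02 1.1203e+02] q [-39.9  20.2  21.1  99.8  -8.1  61.5   5.9] F [ 0.  -0.8 -0.3] T [-0.31  0.05 -0.01] w 0.0111 gf 25.0
[-0.001 -0.008 -0.002] [0. 0. 0.]
```

Width of 11.1 mm shows the flat is aligned with the pads, normal at 202° and spindle at about 42°. Turn it −42°.

Call:
{"op": "apply_moves", "data": {
  "moves": [
    [0,0,0,0,0,0.07,0],
    [-0.001,0,0,0,0,0.14,0],
    [-0.002,0,0,0,0,0.21,0],
    [-0.003,-0.001,0,0,0,0.28,0],
    [-0.004,-0.001,0,0,0,0.35,0],
    [-0.005,-0.002,0,0,0,0.42,0],
    [-0.005,-0.002,0,0,0,0.49,0],
    [-0.005,-0.002,0,0,0,0.49,0],
    [-0.005,-0.002,0,0,0,0.49,0],
    [-0.005,-0.002,0,0,0,0.49,0]
  ]
}}

```text
time_s: 7.6
tool_pos: [0.571, 0.2056, 0.0766]
tool_rot: [180.0, -0.0, 70.0]
force: [1.7, 0.1, -1.2]
grip_width: 0.0109
grasp_force: 25.0
```

```bash
python3 mv.py .5709 .2053 .077 70
```

```text
t 7.6 pos [0.571  0.2056 0.0766] rot [ 1.7995e+02 -3.0000e-02  7.0020e+01] q [-45.5  20.9  28.1 100.1 -11.   61.7 -33.7] F [ 1.7  0.1 -1.2] T [-0.22 -0.26 -0.  ] w 0.0109 gf 25.0
[-0.001  0.    -0.002] [ 0.001 -0.     0.   ]
```

Call:
{"op": "apply_moves", "data": {
  "moves": [
    [0,0,0,0,0,0,0.4],
    [0,0,0,0,0,0,0.4],
    [0,0,0,0,0,0,0.4],
    [0,0,-0.2,0,0,0,0.4],
    [0,0,-0.4,0,0,0,0.4],
    [0,0,-0.6,0,0,0,0.6],
    [0,0,-0.6,0,0,0,0.6]
  ]
}}

```text
time_s: 8.3
tool_pos: [0.574, 0.2065, 0.2032]
tool_rot: [179.6, -0.5, 69.9]
force: [0.4, -0.5, 0.6]
grip_width: 0.0442
grasp_force: 0.0
```

Call:
{"op": "apply_moves", "data": {
  "moves": [
    [-0.2,0.03,0,0,0,-0.09,0.7],
    [-0.4,0.06,0,0,0,-0.18,0.7],
    [-0.6,0.09,0,0,0,-0.27,0.7],
    [-0.8,0.12,0,0,0,-0.36,0.7],
    [-0.96,0.157,0,0,0,-0.45,0.7],
    [-0.96,0.157,0,0,0,-0.54,0.7],
    [-0.96,0.157,0,0,0,-0.63,0.7],
    [-0.96,0.157,0,0,0,-0.63,0.7]
  ]
}}

```text
time_s: 9.1
tool_pos: [0.5337, 0.0141, 0.1961]
tool_rot: [-180.0, -0.0, 124.1]
force: [-0.4, -0.1, -0.2]
grip_width: 0.0609
grasp_force: 0.0
```

```bash
python3 mv.py .4993 -.1747 .15 178.2;  python3 - <<'E'
from h import *
o=[]
for c in("top","side"):
    im=viewer.read_camera(c)[:,:,::-1]
    u,v=(228,197) if c=="top" else (239,186)
    o.append(cv2.resize(im[v-32:v+32,u-32:u+32],(396,396),interpolation=cv2.INTER_CUBIC))
cv2.imwrite("pics/a2.png",np.hstack(o))
E
```

```text
t 9.1 pos [0.5337 0.0141 0.1961] rot [-1.7998e+02 -4.0000e-02  1.2406e+02] q [-34.3   5.1  31.9 102.8  -2.9  72.9  32.4] F [-0.4 -0.1 -0.2] T [-0.05  0.05 -0.04] w 0.0609 gf 0.0
[-0.686 -0.671  0.23 ] [ 0.   -0.   -0.63]
```

View pics/a2.png

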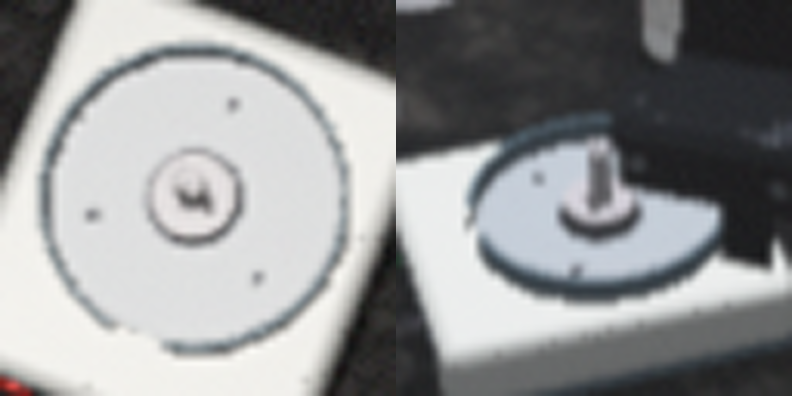

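The shaft's bright side now faces left, toward the gap, so the turn worked. On to the mould.

Call:
{"op": "apply_moves", "data": {
  "moves": [
    [-0.14,-0.14,0,0,0,-0.09,0.7],
    [-0.28,-0.28,0,0,0,-0.18,0.7],
    [-0.42,-0.42,0,0,0,-0.27,0.7],
    [-0.56,-0.56,0,0,0,-0.36,0.7],
    [-0.686,-0.671,0.1,0,0,-0.45,0.7],
    [-0.686,-0.671,0.23,0,0,-0.54,0.7],
    [-0.686,-0.671,0.23,0,0,-0.63,0.7],
    [-0.686,-0.671,0.23,0,0,-0.63,0.7],
    [-0.686,-0.671,0.23,0,0,-0.63,0.7],
    [-0.686,-0.671,0.23,0,0,-0.63,0.7]
  ]
}}

```text
time_s: 10.2
tool_pos: [0.5004, -0.1742, 0.1511]
tool_rot: [-180.0, 0.1, 178.1]
force: [0.1, -0.2, 0.4]
grip_width: 0.0609
grasp_force: 0.0
```

```bash
python3 mv.py .4993 -.1747 .033 178.2
```

```text
t 10.2 pos [ 0.5004 -0.1742  0.1511] rot [-1.7999e+02  6.0000e-02  1.7809e+02] q [-19.5   7.1  38.7 106.8  -4.8  67.6 108.9] F [ 0.1 -0.2  0.4] T [-0.01  0.03  0.02] w 0.0609 gf 0.0
[ 0.006 -0.003  0.59 ] [-0.     0.001 -0.001]
```

Call:
{"op": "apply_moves", "data": {
  "moves": [
    [0.006,-0.003,0.2,0,0,0,0.7],
    [0.006,-0.003,0.4,0,0,0,0.7],
    [0.006,-0.003,0.5,0,0,0,0.7],
    [0.006,-0.003,0.59,0,0,0,0.7],
    [0.006,-0.003,0.59,0,0,0,0.7],
    [0.006,-0.003,0.59,0,0,0,0.4],
    [0.006,-0.003,0.59,0,0,0,0.2],
    [0.006,-0.003,0.59,0,0,0,0.2],
    [0.006,-0.003,0.59,0,0,0,0.2],
    [0.006,-0.003,0.59,0,0,0,0.2]
  ],
  "grip_force": 12
}}

```text
time_s: 11.2
tool_pos: [0.499, -0.175, 0.0331]
tool_rot: [180.0, 0.1, 178.2]
force: [-0.2, -0.8, 0.2]
grip_width: 0.0284
grasp_force: 0.0
```

```bash
python3 mv.py .4993 -.1747 .033 178.2
```

```text
t 11.2 pos [ 0.499  -0.175   0.0331] rot [1.7999e+02 6.0000e-02 1.7821e+02] q [-16.6  16.2  37.3 113.2 -12.   54.3 114.9] F [-0.2 -0.8  0.2] T [ 0.   -0.03 -0.01] w 0.0284 gf 0.0
[-0.002  0.002  0.   ] [0.    0.001 0.   ]
```

Call:
{"op": "apply_moves", "data": {
  "moves": [
    [0,0,0.01,0,0,0,0.2],
    [0,0,0.01,0,0,0,0.1],
    [0,0,0.01,0,0,0,0.1],
    [0,0,0.01,0,0,0,0.1],
    [0,0,0.01,0,0,0,0.1]
  ],
  "grip_force": 15
}}

```text
time_s: 11.7
tool_pos: [0.4992, -0.1752, 0.0317]
tool_rot: [180.0, 0.1, 178.2]
force: [-2.9, 0.7, 9.3]
grip_width: 0.0241
grasp_force: 15.0
```

```bash
python3 mv.py .4993 -.1747 .033 178.2
```

```text
t 11.7 pos [ 0.4992 -0.1752  0.0317] rot [1.7997e+02 6.0000e-02 1.7821e+02] q [-16.5  16.3  37.2 113.2 -12.2  54.2 115. ] F [-2.9  0.7  9.3] T [0.22 0.52 0.03] w 0.0241 gf 15.0
[-0.     0.002 -0.006] [0.    0.001 0.   ]
```

Call:
{"op": "apply_moves", "data": {
  "moves": [
    [0,0,0,0,0,0,0.1],
    [0,0,-0.03,0,0,0,0.1],
    [0,0,-0.06,0,0,0,0.1],
    [0,0,-0.1,0,0,0,0.1],
    [0,0,-0.2,0,0,0,0.1],
    [0,0,-0.35,0,0,0,0.1],
    [0,0,-0.55,0,0,0,0.1],
    [0,0,-0.75,0,0,0,0.1],
    [0,0,-0.75,0,0,0,0.1]
  ],
  "grip_force": 35
}}

```text
time_s: 12.6
tool_pos: [0.502, -0.1764, 0.1866]
tool_rot: [-180.0, 0.6, 178.2]
force: [0.8, 0.6, -1.1]
grip_width: 0.0238
grasp_force: 35.0
```

```bash
python3 mv.py .5696 .206 .18 160; python3 - <<'E'
from h import *
o=[]
P=env.get_obs()["tool_pos"]
for c in("top","side"):
    im=viewer.read_camera(c)[:,:,::-1];u,v=proj(c,P).round().astype(int)[0]; print(u,v)
    o.append(cv2.resize(im[v-32:v+32,u-32:u+32],(396,396),interpolation=cv2.INTER_CUBIC))
cv2.imwrite("pics/a3.png",np.hstack(o))
E
```

```text
t 12.6 pos [ 0.502  -0.1764  0.1866] rot [-179.97    0.6   178.19] q [-20.4   4.9  39.3 104.5  -3.5  71.1 108.1] F [ 0.8  0.6 -1.1] T [ 0.06 -0.07 -0.  ] w 0.0238 gf 35.0
[-0.277  1.922  0.035] [0.001 0.007 0.212]
376 220
308 236
```

View pics/a3.png

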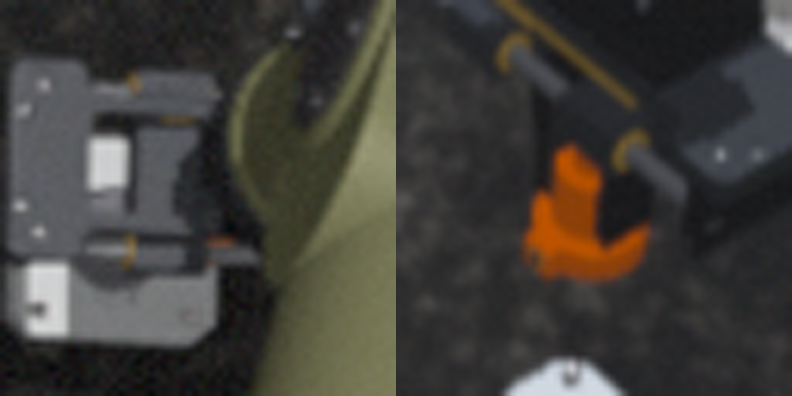

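Call:
{"op": "apply_moves", "data": {
  "moves": [
    [-0.03,0.22,0,0,0,0.03,0.1],
    [-0.06,0.44,0,0,0,0.06,0.1],
    [-0.09,0.66,0,0,0,0.09,0.1],
    [-0.12,0.86,0,0,0,0.12,0.1],
    [-0.14,0.96,0,0,0,0.15,0.1],
    [-0.14,0.96,0,0,0,0.18,0.1],
    [-0.14,0.96,0,0,0,0.21,0.1],
    [-0.14,0.96,0,0,0,0.21,0.1]
  ]
}}

```text
time_s: 13.5
tool_pos: [0.5313, 0.0161, 0.1787]
tool_rot: [-179.9, -0.2, 160.2]
force: [-0.6, -0.0, 0.1]
grip_width: 0.0234
grasp_force: 35.0
```

```bash
python3 mv.py .5696 .206 .15 160
```

```text
t 13.5 pos [0.5313 0.0161 0.1787] rot [-1.7989e+02 -1.7000e-01  1.6018e+02] q [-33.4   5.7  30.8 104.2  -3.1  71.1  68.4] F [-0.6 -0.   0.1] T [-0.04 -0.03 -0.  ] w 0.0234 gf 35.0
[0.141 0.958 0.142] [-0.001 -0.002  0.002]
```

Call:
{"op": "apply_moves", "data": {
  "moves": [
    [0.03,0.2,0,0,0,0,0.1],
    [0.06,0.4,0,0,0,0,0.1],
    [0.09,0.6,0,0,0,0,0.1],
    [0.12,0.8,0.1,0,0,0,0.1],
    [0.141,0.958,0.15,0,0,0.002,0.1],
    [0.141,0.958,0.15,0,0,0.002,0.1],
    [0.141,0.958,0.15,0,0,0.002,0.1],
    [0.141,0.958,0.15,0,0,0.002,0.1]
  ]
}}

```text
time_s: 14.3
tool_pos: [0.5712, 0.2038, 0.1503]
tool_rot: [-179.9, 0.0, 159.9]
force: [-0.2, -0.4, -0.0]
grip_width: 0.0233
grasp_force: 35.0
```

```bash
python3 mv.py .5696 .206 .13 160; python3 - <<'E'
from h import *
x,y,z=env.get_obs()["tool_pos"];a=np.radians(-20);im=viewer.read_camera("side")[:,:,::-1]
big=cv2.resize(im,None,fx=8,fy=8,interpolation=cv2.INTER_CUBIC)
for L in(cyl(.022,0,.014),box(-.027,0,-.007,.007,0,.014),cyl(.015,.014,.042)):
    q=cv2.convexHull(((proj("side",place(L,[x,y,a])+[0,0,z-.0177])+.5)*8).astype(np.int32));cv2.polylines(big,[q],True,(0,255,0),1)
u,v=(proj("side",[.5696,.206,.105])[0]*8).astype(int)
cv2.imwrite("pics/a4.png",big[v-280:v+280,u-300:u+300])
E
```

```text
t 14.3 pos [0.5712 0.2038 0.1503] rot [-179.93    0.    159.89] q [-42.3  16.3  24.1  95.8  -7.   69.4  53.2] F [-0.2 -0.4 -0. ] T [ 0.05 -0.02 -0.03] w 0.0233 gf 35.0
[0.011 0.008 0.102] [-0.001  0.    -0.001]
```

View pics/a4.png

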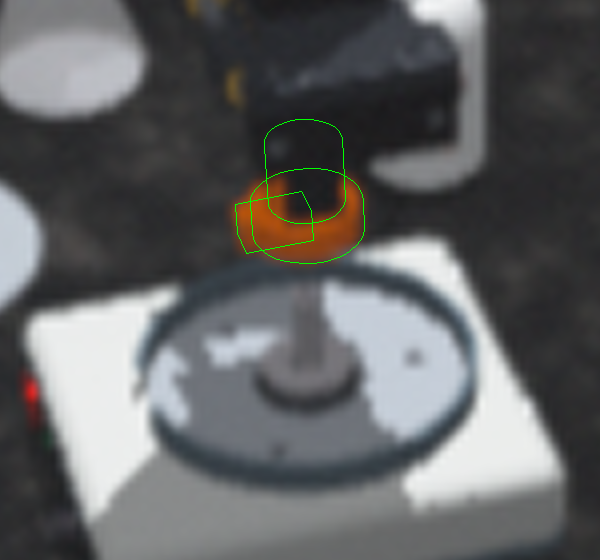

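The side view shows the hub held over the shaft, which is at crop column 308. The boss points toward the gap, and the outline matches the model within about half a pixel. Correct the offset and descend.

Call:
{"op": "apply_moves", "data": {
  "moves": [
    [0.011,0.008,0.05,0,0,0,0.1],
    [0.011,0.008,0.1,0,0,0,0.1],
    [0.011,0.008,0.12,0,0,0,0.1],
    [0.011,0.008,0.12,0,0,0,0.1],
    [0.011,0.008,0.12,0,0,0,0.1]
  ]
}}

```text
time_s: 14.85
tool_pos: [0.5695, 0.2079, 0.1265]
tool_rot: [-180.0, -0.0, 160.0]
force: [0.6, 0.7, 0.3]
grip_width: 0.0233
grasp_force: 35.0
```

```bash
python3 mv.py .5696 .206 .11 160
```

```text
t 14.85 pos [0.5695 0.2079 0.1265] rot [-179.99   -0.    159.98] q [-42.4  17.4  23.7  97.3  -7.5  66.8  53.3] F [0.6 0.7 0.3] T [0.04 0.01 0.02] w 0.0233 gf 35.0
[-0.004 -0.009  0.082] [-0. -0. -0.]
```

Call:
{"op": "apply_moves", "data": {
  "moves": [
    [-0.003,-0.008,0,0,0,0,0.1],
    [-0.003,-0.008,0.02,0,0,0,0.1],
    [-0.003,-0.008,0.04,0,0,0,0.1],
    [-0.003,-0.008,0.05,0,0,0,0.1],
    [-0.003,-0.008,0.06,0,0,0,0.1],
    [-0.003,-0.008,0.06,0,0,0,0.1],
    [-0.003,-0.008,0.06,0,0,0,0.1]
  ]
}}

```text
time_s: 15.55
tool_pos: [0.5696, 0.2064, 0.1145]
tool_rot: [180.0, 0.0, 160.0]
force: [-0.6, 1.0, 0.3]
grip_width: 0.024
grasp_force: 35.0
```

```bash
python3 mv.py .5696 .206 .11 160
```

```text
t 15.55 pos [0.5696 0.2064 0.1145] rot [180.     0.   159.99] q [-42.2  18.   23.6  98.1  -7.8  65.5  53.7] F [-0.6  1.   0.3] T [-0.02 -0.01  0.  ] w 0.024 gf 35.0
[-0.001 -0.002  0.023] [ 0.  0. -0.]
```

Call:
{"op": "apply_moves", "data": {
  "moves": [
    [-0.001,-0.002,0.01,0,0,0,0.1],
    [-0.001,-0.002,0.02,0,0,0,0.1],
    [-0.001,-0.002,0.03,0,0,0,0.1],
    [-0.001,-0.002,0.04,0,0,0,0.1],
    [-0.001,-0.002,0.05,0,0,0,0.1],
    [-0.001,-0.002,0.05,0,0,0,0.1]
  ]
}}

```text
time_s: 16.15
tool_pos: [0.5694, 0.2058, 0.1042]
tool_rot: [-180.0, -0.0, 160.0]
force: [-1.1, 0.2, -1.6]
grip_width: 0.024
grasp_force: 35.0
```

```bash
python3 mv.py .5696 .206 .085 160
```

```text
t 16.15 pos [0.5694 0.2058 0.1042] rot [-1.7997e+02 -2.0000e-02  1.5999e+02] q [-42.   18.6  23.5  98.7  -8.1  64.5  53.9] F [-1.1  0.2 -1.6] T [-0.02 -0.04  0.04] w 0.024 gf 35.0
[-0.001  0.001  0.096] [-0. -0. -0.]
```

The hub has gone past the D section without resistance. Continue down.

Call:
{"op": "apply_moves", "data": {
  "moves": [
    [0,0,0.02,0,0,0,0.1],
    [0,0,0.04,0,0,0,0.1],
    [0,0,0.06,0,0,0,0.1],
    [0,0,0.08,0,0,0,0.1],
    [0,0,0.09,0,0,0,0.1],
    [0,0,0.1,0,0,0,0.1],
    [0,0,0.11,0,0,0,0.1],
    [0,0,0.11,0,0,0,0.1],
    [0,0,0.11,0,0,0,0.1]
  ]
}}

```text
time_s: 17.05
tool_pos: [0.5696, 0.2058, 0.083]
tool_rot: [180.0, -0.0, 160.0]
force: [-1.6, -1.5, 3.5]
grip_width: 0.024
grasp_force: 35.0
```

```bash
python3 mv.py .5696 .206 .0787 160
```

```text
t 17.05 pos [0.5696 0.2058 0.083 ] rot [ 1.7999e+02 -1.0000e-02  1.5998e+02] q [-41.7  19.8  23.3  99.7  -8.7  62.2  54.4] F [-1.6 -1.5  3.5] T [-0.22  0.54 -0.  ] w 0.024 gf 35.0
[0.    0.001 0.022] [ 0. -0. -0.]
```

Call:
{"op": "apply_moves", "data": {
  "moves": [
    [0,0,0.005,0,0,0,0.1],
    [0,0,0.01,0,0,0,0.1],
    [0,0,0.015,0,0,0,0.1],
    [0,0,0.02,0,0,0,0.1],
    [0,0,0.025,0,0,0,0.1],
    [0,0,0.03,0,0,0,0.1],
    [0,0,0.03,0,0,0,0.1]
  ],
  "grip_force": 55
}}

```text
time_s: 17.75
tool_pos: [0.5697, 0.2059, 0.0787]
tool_rot: [180.0, -0.0, 160.0]
force: [-7.1, -2.8, 15.2]
grip_width: 0.0238
grasp_force: 55.0
```

```bash
python3 mv.py .5696 .206 .0787 160
```

```text
t 17.75 pos [0.5697 0.2059 0.0787] rot [ 1.7996e+02 -2.0000e-02  1.5998e+02] q [-41.7  20.1  23.2  99.9  -8.9  61.7  54.5] F [-7.1 -2.8 15.2] T [-0.65  1.63 -0.05] w 0.0238 gf 55.0
[ 0.001  0.    -0.   ] [ 0. -0. -0.]
```

Call:
{"op": "apply_moves", "data": {
  "moves": [
    [0.002,-0.002,0.003,0,0,0,0.1],
    [0.002,-0.002,0.006,0,0,0,0.1],
    [0.002,-0.002,0.008,0,0,0,0.1],
    [0.002,-0.002,0.008,0,0,0,0.1],
    [0.002,-0.002,0.008,0,0,0,0.1]
  ]
}}

```text
time_s: 18.25
tool_pos: [0.5697, 0.2058, 0.0786]
tool_rot: [179.9, 0.0, 160.0]
force: [-7.9, -3.0, 22.0]
grip_width: 0.0236
grasp_force: 55.0
```

```bash
python3 mv.py .5696 .206 .0787 160;python3 - <<'E'
from h import *
x,y,z=env.get_obs()["tool_pos"];a=np.radians(-20);im=viewer.read_camera("side")[:,:,::-1]
big=cv2.resize(im,None,fx=8,fy=8,interpolation=cv2.INTER_CUBIC)
for L in(cyl(.022,0,.014),box(-.027,0,-.007,.007,0,.014)):
    q=cv2.convexHull(((proj("side",place(L,[.5696,.206,a])+[0,0,.061])+.5)*8).astype(np.int32));cv2.polylines(big,[q],True,(0,255,0),1)
u,v=(proj("side",[.5696,.206,.07])[0]*8).astype(int)
cv2.imwrite("pics/a5.png",big[v-240:v+200,u-260:u+260])
E
```

```text
t 18.25 pos [0.5697 0.2058 0.0786] rot [1.7989e+02 2.0000e-02 1.5998e+02] q [-41.7  20.1  23.2 100.   -8.9  61.6  54.6] F [-7.9 -3.  22. ] T [-0.76  2.1   0.03] w 0.0236 gf 55.0
[ 0.001  0.001 -0.   ] [ 0.001  0.    -0.   ]
```

View pics/a5.png

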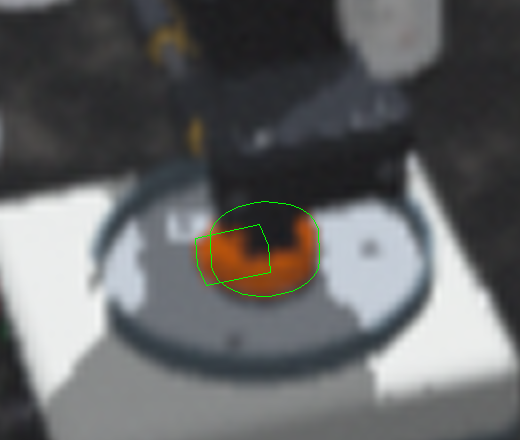

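The hub sits at its modelled bottom position with the boss toward the gap. The downward push went from 15 to 22 N with only 0.1 mm of travel, so the clutch is at its stop. Handing in.

```bash
python3 -c "
from cell import env
print(env.sign_off())"
```

```text
the job is handed in; nothing more can be done
None
```

I handed the job in at about 18 s: spindle flat turned to the gap, hub on the spindle with its screw facing the gap, and the fingers gripping it down at the clutch stop with about 22 N; no verdict came back.

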